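# Lock the open cam fastener of the screen frame

### The arm

A 6-joint arm with a two-finger parallel gripper is mounted at the origin on a cart in front of the work surface, level with it; the furniture and walls round the work are solid. World frame = base frame: x ahead of the robot, y to its left, z up, the work surface at z = 0. Lengths are in mm, angles in rad, forces in N, time in s.
With the tool pointing down it reaches from about 350 to 875 mm from the base axis. Payload 4.2 kg.
Tool frame: the origin (TCP) lies between the finger pads; the fingertips stand 25 mm ahead of it and the grasp point (between the pads) lies 6 mm ahead of it; z points along the fingers, y is the line along which they close (so a half turn about z gives the same grasp; the last joint's range is limited). The gripper opens to 85 mm and grips with 20 to 120 N. Pads are 22 mm wide; open, the fingers measure 114 mm over their backs; the gripper's body (76 mm by 85 mm) begins 54 mm behind the grasp point. The pads swing forward as they close: fully open they stand 13 mm farther back than shut.
Start: joints at [-0.865, 0.385, 0.008, 0, -1.194, -0.259], TCP at [270.063, -563.618, 256.312] pointing down, gripper open.
Joint ranges: [-3.14, 3.14], [-1.21, 2.06], [-1.07, 1.41], [-3.16, 2.05], [-2.99, -0.16], [-3.1, 3.1]. Speed limits (rad/s): [2.79, 2.79, 3.14, 3.14, 3.14, 3.14].

### API

Orientations are given as a rotation vector (axis times angle).
In Python, from cell import bot, imaging gives the robot as it stands. The module is installed in compiled form; this text tells all that it offers.
- The arm moves only by the shell command python3 -m creep 'ROWS' [OPENING] [FORCE]. ROWS is a JSON object of lists of equal length, an entry for each row: "delta_pos": the shift along the tool's x, y, z normalised to -1 to 1, where 1 is 10 cm, a list of three; "turn": the turn, a rotation vector about the tool's x, y, z normalised to -1 to 1, where 1 is pi rad, a list of three. In form: {"delta_pos": [[tx, ty, tz], ...], "turn": [[ax, ay, az], ...]}. A call has 1 to 8 rows; each row is the pose to reach, as a shift and turn from the pose commanded when the call began, along the tool's axes at that moment, turning the shorter way round; what a row does not reach only later rows make up. A row lasts 1/8 s, in which the tool goes at most 62.5 mm and 10.7 degrees, less where a joint would pass 70% of its speed; a pose out of reach is approached as far as the arm can. A call with a number of a shift or a turn outside -1 to 1 is refused whole. A call with a gripper value outside its range is refused whole. OPENING is the opening, from -1 (shut) to 1 (fully open), so that 0 is half open, set as the call begins (- or left out, the last holds). The fingers move at their own pace and stop on an object; FORCE is the grip in N (left out, the last holds). Time passes only in rows, so rows that repeat a pose let the fingers close. It gives the time, the measured TCP pose, the force, the opening and the grip force at its end, in the units of the state.
- bot.state(): the state, without advancing time (a new reading comes with each control period).
- imaging.snapshot(name): name is "scene" or "side" or "wrist"; returns the picture (400x640x3 uint8, blue, green, red); there is no depth.
- imaging.camera_model(name): a dict with "fov_y" (degrees; the focal length in pixels is half the picture's height over the tangent of half this angle, whatever the lens; pixels are square), "cx", "cy" (the principal point, pixels), "R" (3x3) and "t" (3): a world point X has camera coordinates R X + t. Camera axes: x right, y down, z forward; pixel columns grow to the right and rows downward; lengths in mm; the calibration is good to about 2 mm. The wrist camera is an equidistant fisheye: a pixel r from the principal point sees the ray r / f radians off the axis. A picture is of the moment at which its call begins: read the wrist's pose just before it. camera_model takes no time and is no camera call; for the wrist camera it gives the pose at the moment of the call.
- bot.finish_job(): hands the job in; it is judged then, once.
The state is a dict: "time": time; "q": joint angles; "qvel": joint speeds; "effort": joint torques, N m; "tcp_pos": TCP position; "ee_rot": TCP orientation; "contact_force": force on the tool from outside, world axes, zero at the start; "torque": the same for the moment, N m; "grip_width": finger opening in mm; "gripper_force": force on a finger pad.
Only numpy, scipy, OpenCV 4.12 (cv2) and the standard library are available. Lean on these libraries where they do the work, as an engineer would, in place of code of your own. Each camera call takes 0.05 s, during which the arm holds its last target. There are 200 camera calls.

### The job

One of the two cam fasteners that hold the printing screen down on its board is still open. Turn its handle over the cam towards the screen until it drops into the low notch, then let go of it. Leave the other fastener locked as it is.

Things in the scene. Friction and masses are not known exactly. Their poses are not given: they have to be found in the camera images.
- knob_a (a point): Centre of the upright black knob (16 mm diameter, 42 mm tall, point at mid height, arm's top 22 mm below it) at the end of the OPEN fastener's flat steel arm, 80 mm from the pivot axis. It goes round with the arm and up and down with the cam: 84 mm above the table while open, 92 mm on the crest, 78 mm once dropped into the notch.
- pivot_a (a point): Fixed point on the open fastener's vertical pivot axis. Its x runs squarely across the screen frame, away from the robot; y left along the frame's near rail. Two like fasteners stand 190 mm apart in front of that rail on a fixed plywood board (330 x 360 x 12 mm); either may be the open one. The aluminium frame is 200 x 310 mm, its top 40 mm above the table.
- turn_a (a joint): Open handle's angle, rad: 0 = arm along +y (left along the rail), grows clockwise from above, 1.57 = arm along +x, over the frame. Starts at 0 to 0.25. From 0.4 to 0.9 the cam lifts the arm 8 mm (spring about 10 N, 1 to 4 N to turn at the knob); crest to 1.15; from 1.35 to the stop at 1.70 the spring drops it 13 mm into the notch if nothing holds the knob up. Let go on the ramp, it slides back.
- turn_b (a joint): Angle of the other fastener's handle, same scale. It is locked in its notch (1.32 to 1.7), its arm over the frame, and must stay so. In the notch a handle cannot turn back unless lifted.

How it is judged:
By the outcome, as a careful person would: the job done as asked, in the order asked, and still so for the second after the job is handed in, with the robot touching nothing.
It also fails if it takes over 35 s, if anything falls off the work surface, if the arm or the gripper's body presses on something with over 40 N, if the wrist force passes 120 N, or if a joint passes its speed limit or range.

## Working session

There is one attempt and no reset: what is moved stays moved. The work goes in short steps, Python scripts to look and compute and a shell command to move; the robot and the scene stay as the last step left them, time stands still between calls to the robot, and variables do not carry over. Pictures are saved under pics/ and viewed, at most 10 in all, crops included, and the job is handed in when it is done.

```bash
mkdir -p pics
python3 - <<'E'
from cell import bot, imaging
import cv2
s=bot.state(); print(s['time'],s['tcp_pos'],s['ee_rot'],s['grip_width'])
for n in ("scene","side"):
    cv2.imwrite(f"pics/{n}0.png",imaging.snapshot(n)); m=imaging.camera_model(n); print(n,m)
E
```

```text
0.0 [ 269.83629318 -563.14934582  255.23952871] [ 0.69560634 -3.063042   -0.00332812] 85.60066872796122
scene {'fov_y': 48.82555113278629, 'cx': 324.72403079020705, 'cy': 197.05646062983962, 'R': array([[-0.71333413, -0.7006824 ,  0.01409238],
       [-0.43310744,  0.42494073, -0.79488573],
       [ 0.55097401, -0.57312263, -0.60659549]]), 't': array([408.81178223, 274.32207507, 615.5717138 ])}
side {'fov_y': 54.82293830217547, 'cx': 318.3127858285886, 'cy': 206.34213327547104, 'R': array([[-0.99531199, -0.09670834, -0.00124429],
       [-0.04486075,  0.47302341, -0.87990702],
       [ 0.08568293, -0.87572618, -0.47514428]]), 't': array([546.14216361,  75.90803505, 870.60968983])}
```

View pics/scene0.png

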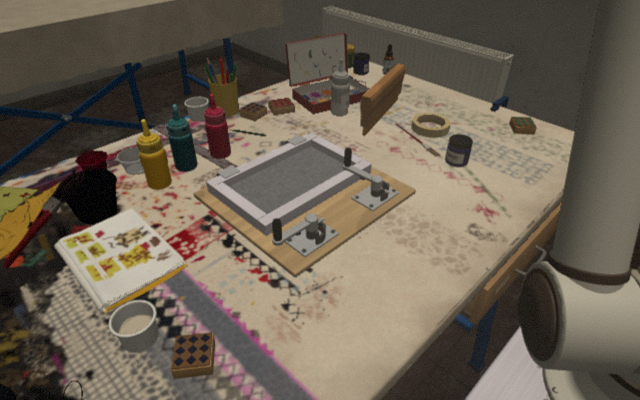

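View pics/side0.png

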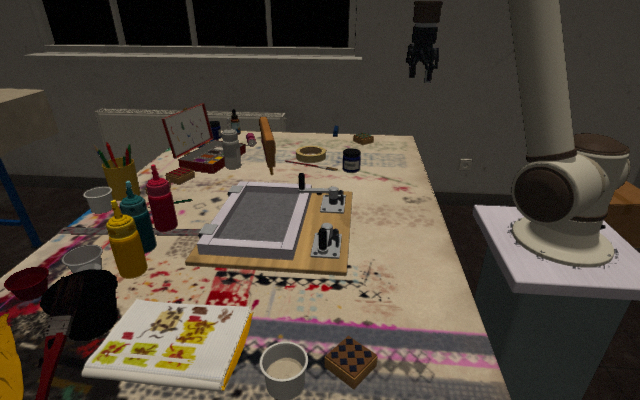

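The open fastener is the left one (nearer the cameras): its knob is at scene (277,231). The locked fastener's knob is at scene (348,157). I'll enlarge both views.

Run:
```python
import cv2,numpy as np
a=cv2.imread("pics/scene0.png")[140:265,250:410]; b=cv2.imread("pics/side0.png")[165:275,270:370]
a=cv2.resize(a,None,fx=4.5,fy=4.5,interpolation=2); b=cv2.resize(b,None,fx=5,fy=5,interpolation=2)
cv2.imwrite("pics/c1.png",a); cv2.imwrite("pics/c2.png",cv2.convertScaleAbs(b,alpha=1.8,beta=30))
```

```text
(no output)
```

View pics/c1.png

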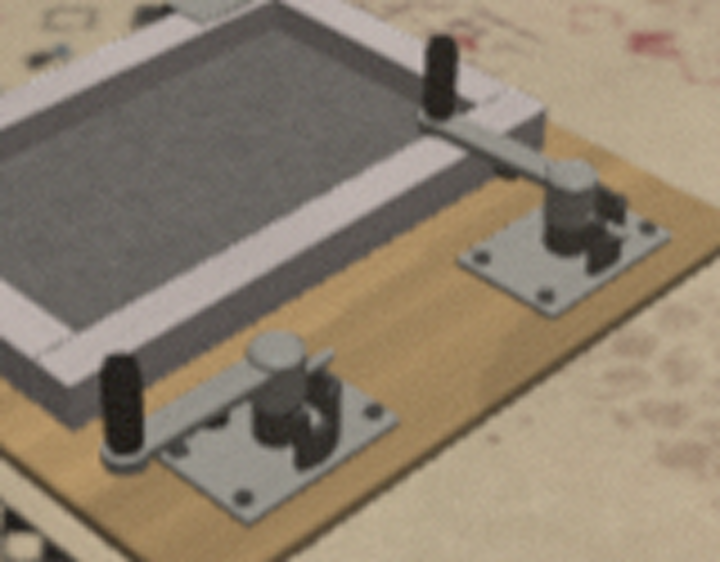

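View pics/c2.png

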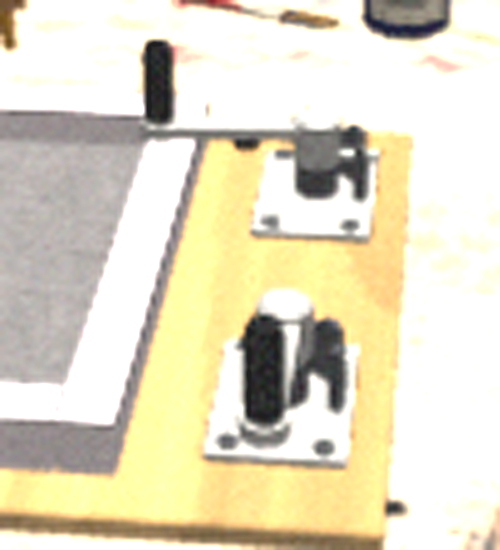

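The crops put knob_a's centre at scene (277.3,230.0) and side (323,239), and knob_b's at scene (347.8,157.1) and side (301.7,181.5). The near frame rail's top corners are at scene (265.6,226) and (371.1,164).

```bash
cat > h.py <<'E'
import numpy as np
from cell import bot, imaging
def ray(n,p):
    m=imaging.camera_model(n); f=200/np.tan(np.radians(m['fov_y']/2)); R=np.array(m['R'])
    d=R.T@np.array([(p[0]-m['cx'])/f,(p[1]-m['cy'])/f,1]); return -R.T@m['t'],d/np.linalg.norm(d)
def atz(n,p,z):
    c,d=ray(n,p); return c+d*(z-c[2])/d[2]
def tri(p,q):
    A=np.zeros((3,3));b=np.zeros(3);
    for n,x in (("scene",p),("side",q)):
        c,d=ray(n,x); P=np.eye(3)-np.outer(d,d); A+=P;b+=P@c
    return np.linalg.solve(A,b)
E
python3 - <<'E'
from h import *
np.set_printoptions(precision=1,suppress=True)
S=lambda x,y:(250+x/4.5,140+y/4.5); D=lambda x,y:(270+x/5,165+y/5)
print('knob a',tri(S(123,405),D(265,370)),atz('scene',S(123,405),84),atz('side',D(265,370),84))
print('knob b',tri(S(440,77),D(158,82)),atz('scene',S(440,77),78))
print('hub a',tri(S(276,345),D(287,303)),'hub b',tri(S(572,170),D(320,122)))
a,b=atz('scene',S(70,387),40),atz('scene',S(545,108),40); print('rail',a,b,np.linalg.norm(a-b),np.degrees(np.arctan2(*(a-b)[:2])))
for n,F,L in (('a',S,[(165,455),(248,522),(395,418)]),('b',S,[(460,260),(553,315),(668,236)])):print(n,[atz('scene',F(*p),15) for p in L])
E
```

```text
knob a [523.1 169.   79.7] [518.7 172.5  84. ] [522.8 174.7  84. ]
knob b [600.5 -97.9  74.6] [597.1 -93.9  78. ]
hub a [521.1  89.4  62.6] hub b [ 519.4 -101.4   56.2]
rail [582.  150.1  40. ] [ 579.8 -156.4   40. ] 306.4429180978372 0.39503471535412515
a [array([544. , 132.3,  15. ]), array([491. , 134.7,  15. ]), array([492.1,  46.8,  15. ])]
b [array([546.8, -56.6,  15. ]), array([489.3, -56. ,  15. ]), array([ 489. , -142.7,   15. ])]
```

Knob_a is near (521,173,84) and pivot_a near (519,92). That gives an 81 mm radius and a turn of about 0.03, with the frame yaw about 0, which agrees with the given sizes. My plan is to travel above it with the tool y tangential, then cage the knob loosely rather than grip it.

```bash
python3 -m creep '{"delta_pos":[[-0.4,0.4,0],[-0.8,0.8,0],[-1,1,0]],"turn":[[0,0,0],[0,0,0],[0,0,0]]}' -0.3
for i in 1 2; do :; done
python3 -m creep '{"delta_pos":[[-0.4,0.4,0],[-0.8,0.8,0],[-1,1,0]],"turn":[[0,0,0],[0,0,0],[0,0,0]]}'
python3 -m creep '{"delta_pos":[[-0.4,0.4,0],[-0.8,0.8,0],[-1,1,0]],"turn":[[0,0,0],[0,0,0],[0,0,0]]}'
python3 -m creep '{"delta_pos":[[-0.4,0.4,0],[-0.8,0.8,0],[-1,1,0]],"turn":[[0,0,0],[0,0,0],[0,0,0]]}'
python3 -m creep '{"delta_pos":[[-0.4,0.4,0],[-0.8,0.8,0],[-1,1,0]],"turn":[[0,0,0],[0,0,0],[0,0,0]]}'
python3 -m creep '{"delta_pos":[[-0.44,0.55,0],[-0.44,0.55,0],[-0.44,0.55,0.5],[-0.44,0.55,0.5],[-0.44,0.55,0.5],[-0.44,0.55,0.5],[-0.44,0.55,0.5],[-0.44,0.55,0.5]],"turn":[[0,0,-0.05],[0,0,-0.1],[0,0,-0.15],[0,0,-0.2],[0,0,-0.25],[0,0,-0.3],[0,0,-0.358],[0,0,-0.358]]}'
python3 - <<'E'
from h import *; import cv2
m=imaging.camera_model('wrist'); print(m)
cv2.imwrite("pics/w1.png",imaging.snapshot('wrist'))
s=bot.state(); print(s['time'],s['tcp_pos'],s['ee_rot'],s['grip_width'],s['q'])
E
```

```text
time: 0.48
tcp_pos: [317.2, -427.9, 256.0]
ee_rot: [0.698, -3.063, -0.002]
contact_force: [-1.0, -0.3, 0.7]
grip_width: 32.7
gripper_force: 0.0
time: 0.85
tcp_pos: [364.1, -294.6, 256.2]
ee_rot: [0.699, -3.063, -0.001]
contact_force: [0.1, -0.9, -0.4]
grip_width: 29.7
gripper_force: 0.0
time: 1.23
tcp_pos: [411.2, -161.3, 256.2]
ee_rot: [0.7, -3.063, -0.001]
contact_force: [0.4, 0.4, 0.8]
grip_width: 30.2
gripper_force: 0.0
time: 1.6
tcp_pos: [458.3, -27.8, 256.1]
ee_rot: [0.7, -3.062, -0.0]
contact_force: [-1.1, 0.3, 0.4]
grip_width: 30.2
gripper_force: 0.0
time: 1.98
tcp_pos: [505.3, 105.8, 255.8]
ee_rot: [0.699, -3.062, -0.0]
contact_force: [-0.5, -0.5, 0.2]
grip_width: 29.9
gripper_force: 0.0
time: 2.98
tcp_pos: [520.6, 171.8, 205.9]
ee_rot: [2.219, -2.222, -0.0]
contact_force: [0.6, -0.0, 0.0]
grip_width: 29.6
gripper_force: 0.0
{'fov_y': 65.70646984690485, 'cx': 318.23727166396134, 'cy': 202.29720982067286, 'R': array([[-0.99999797,  0.00110324,  0.00168499],
       [ 0.00151232,  0.96384917,  0.26644415],
       [-0.00133013,  0.26644616, -0.96384889]]), 't': array([ 520.1359171 , -187.33217727,  283.95472708])}
3.025 [520.65383987 171.85817734 205.98172579] [ 2.21816902e+00 -2.22370744e+00 -4.23561462e-04] 29.571294157152895 [ 6.14492204e-01  2.98209747e-01 -2.55669032e-01 -1.71689291e-04
 -1.01766213e+00 -6.16895678e-01]
```

View pics/w1.png

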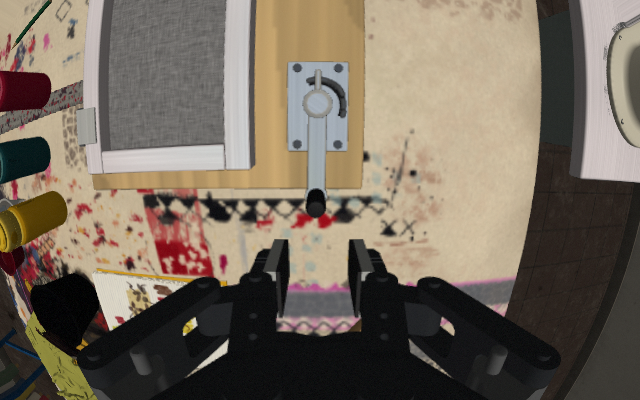

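The wrist picture shows the open knob's top at about (317,197), its hub at (318,102), and the fingers straddling column 317. I'll turn these into positions.

```bash
cat >> h.py <<'E'
def wz(p,z):
    m=imaging.camera_model('wrist'); f=200/np.tan(np.radians(m['fov_y']/2)); R=np.array(m['R'])
    u=np.array([p[0]-m['cx'],p[1]-m['cy']]); r=np.linalg.norm(u); th=r/f
    d=R.T@np.r_[u/r*np.sin(th),np.cos(th)]; c=-R.T@m['t']; return c+d*(z-c[2])/d[2]
def wp(X):
    m=imaging.camera_model('wrist'); f=200/np.tan(np.radians(m['fov_y']/2)); c=np.array(m['R'])@X+m['t']
    r=np.linalg.norm(c[:2]); return np.array([m['cx'],m['cy']])+c[:2]/r*f*np.arctan2(r,c[2])
E
python3 - <<'E'
from h import *; import cv2
np.set_printoptions(precision=1,suppress=True)
print(wz((317,197),105),wz((316,207),84),wz((318,102),70))
i=cv2.imread('pics/w1.png')[80:230,270:370]; cv2.imwrite('pics/w1c.png',cv2.resize(cv2.convertScaleAbs(i,alpha=1.5,beta=20),None,fx=4,fy=4,interpolation=2))
E
```

```text
[521.4 160.6 105. ] [522.3 174.3  84. ] [520.5  90.7  70. ]
```

View pics/w1c.png

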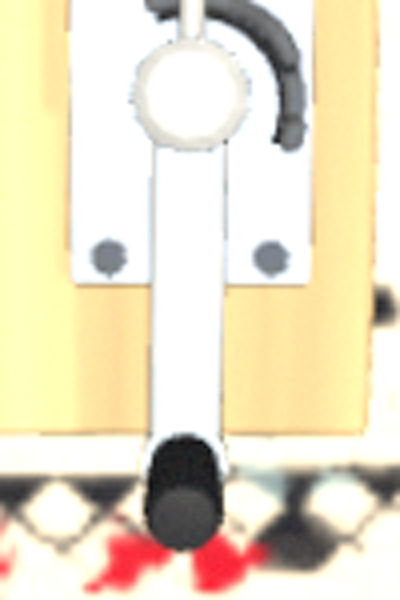

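The brightened crop shows the knob's top face at crop (183,518), which is pixel (315.8,209.5). The hub's top is at crop (190,95), pixel (317.5,103.8).

Run:
```python
from h import *
np.set_printoptions(precision=1,suppress=True)
print(wz((315.8,209.5),105),wz((316.6,198),64),wz((317.5,103.8),70))
```

```text
[522.4 170.  105. ] [521.9 172.   64. ] [520.9  92.1  70. ]
```

The knob is at (522,171.5) and the pivot at (520.5,91.5), so the radius is 80 mm and the turn about 0.02. I'll descend with the open fingers around the knob.

```bash
python3 -m creep '{"delta_pos":[[0,-0.015,0.2],[0,-0.015,0.4],[0,-0.015,0.6],[0,-0.015,0.8],[0,-0.015,1],[0,-0.015,1]],"turn":[[0,0,0],[0,0,0],[0,0,0],[0,0,0],[0,0,0],[0,0,0]]}'
python3 -m creep '{"delta_pos":[[0,0,0.02],[0,0,0.02]],"turn":[[0,0,0],[0,0,0]]}'
python3 - <<'E'
from h import *; import cv2
cv2.imwrite("pics/w2.png",imaging.snapshot('wrist')[150:350,200:440].repeat(2,0).repeat(2,1))
E
```

```text
time: 3.78
tcp_pos: [521.4, 171.3, 104.8]
ee_rot: [2.217, -2.22, -0.001]
contact_force: [-0.3, 0.7, 1.0]
grip_width: 30.0
gripper_force: 0.0
time: 4.03
tcp_pos: [522.8, 172.2, 105.1]
ee_rot: [-2.221, 2.22, -0.001]
contact_force: [-0.4, -0.2, -0.5]
grip_width: 29.5
gripper_force: 0.0
```

View pics/w2.png

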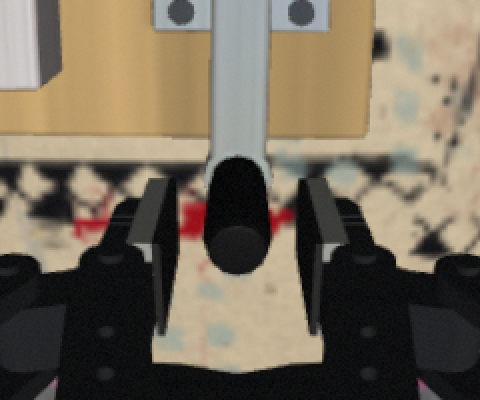

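The knob sits centred between the pads. Now I'll turn about the pivot: the arc in the tool frame is the same for each step of 0.8 rad, so the first call goes to 0.8.

```bash
python3 -m creep '{"delta_pos":[[0.004,-0.08,0],[0.016,-0.159,0],[0.036,-0.236,0],[0.063,-0.312,0],[0.098,-0.384,0],[0.14,-0.452,0],[0.188,-0.515,0],[0.243,-0.574,0]],"turn":[[0,0,0.032],[0,0,0.064],[0,0,0.095],[0,0,0.127],[0,0,0.159],[0,0,0.191],[0,0,0.223],[0,0,0.255]]}'
```

```text
time: 5.08
tcp_pos: [578.2, 148.9, 105.6]
ee_rot: [1.174, -2.912, -0.004]
contact_force: [-9.1, 8.4, 8.2]
grip_width: 30.0
gripper_force: 6.3
```

```bash
python3 -m creep '{"delta_pos":[[0.004,-0.08,0],[0.016,-0.159,0],[0.036,-0.236,0],[0.063,-0.312,0],[0.098,-0.384,0],[0.14,-0.452,0],[0.188,-0.515,0],[0.243,-0.574,0]],"turn":[[0,0,0.032],[0,0,0.064],[0,0,0.095],[0,0,0.127],[0,0,0.159],[0,0,0.191],[0,0,0.223],[0,0,0.255]]}'
python3 - <<'E'
from h import *; import cv2
cv2.imwrite("pics/w3.png",imaging.snapshot('wrist')[50:350,160:480].repeat(2,0).repeat(2,1))
E
```

```text
time: 6.08
tcp_pos: [602.7, 89.8, 105.0]
ee_rot: [0.054, 3.14, 0.002]
contact_force: [-0.9, 1.7, -0.5]
grip_width: 29.7
gripper_force: 0.9
```

View pics/w3.png

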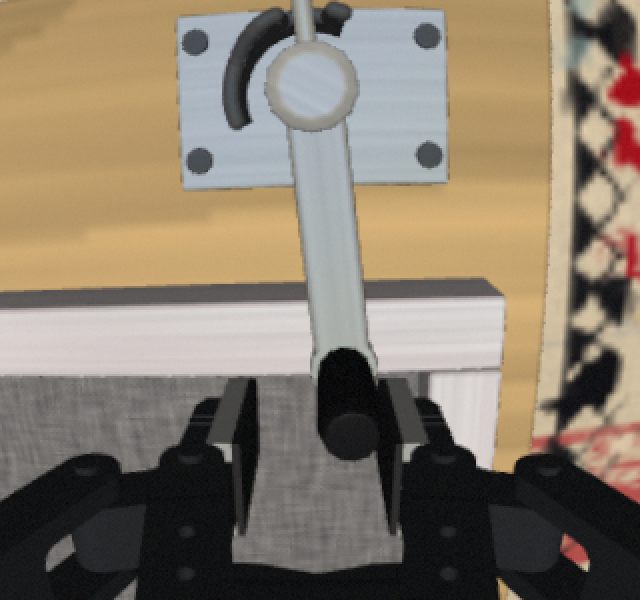

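The knob now touches the trailing finger at an arm angle of about 1.5, and the force is low. I'll push 6 mm further, back off so that nothing touches it, let it drop, and check.

```bash
python3 -m creep '{"delta_pos":[[0,-0.03,0],[0,-0.06,0],[0,-0.06,0],[0,-0.03,0],[0,0,0],[0,0,0],[0,0,0]],"turn":[[0,0,0],[0,0,0],[0,0,0],[0,0,0],[0,0,0],[0,0,0],[0,0,0]]}'
python3 - <<'E'
from h import *; import cv2
np.set_printoptions(precision=1,suppress=True)
th=1.58
for z,n in ((78,'notch'),(92,'crest')): 
  for t in (1.5,1.58):
    X=np.array([520.5+80*np.sin(t),91.5+80*np.cos(t),z+21]); p=wp(X); print(n,t,p,(p-[160,50])*2)
cv2.imwrite("pics/w4.png",imaging.snapshot('wrist')[50:350,160:480].repeat(2,0).repeat(2,1))
E
```

```text
time: 7.0
tcp_pos: [602.0, 89.5, 104.1]
ee_rot: [-0.048, -3.14, 0.001]
contact_force: [-0.5, 0.4, 0.7]
grip_width: 29.6
gripper_force: 0.0
notch 1.5 [335.6 271.3] [351.1 442.5]
notch 1.58 [321.2 272.1] [322.3 444.2]
crest 1.5 [337.3 287.4] [354.6 474.9]
crest 1.58 [321.5 288.4] [322.9 476.7]
```

View pics/w4.png

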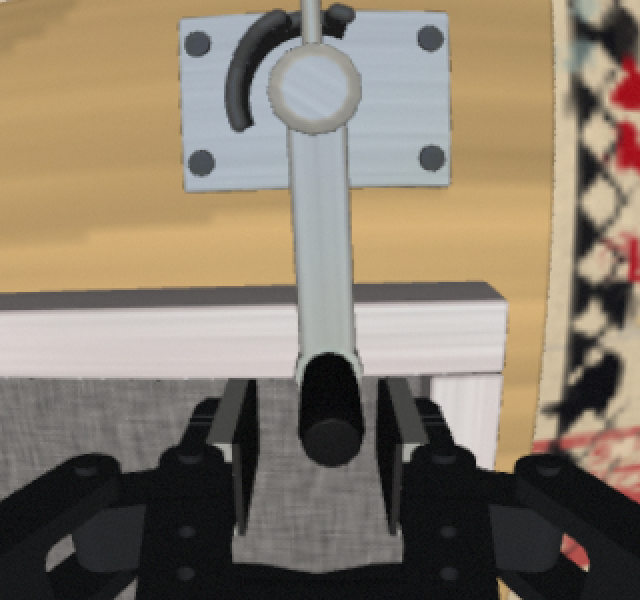

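The knob's top is at (331,441) in the crop. That matches the notch prediction at 1.55 (row 443, against 476 on the crest), and it stands free between the fingers. I'll lift straight up and check with the outside camera.

```bash
python3 -m creep '{"delta_pos":[[0,0,-0.2],[0,0,-0.5],[0,0,-0.8],[0,0,-1],[0,0,-1],[0,0,-1]],"turn":[[0,0,0],[0,0,0],[0,0,0],[0,0,0],[0,0,0],[0,0,0]]}'
python3 - <<'E'
from h import *; import cv2
i=imaging.snapshot('side')[130:280,230:390]
cv2.imwrite("pics/s5.png",cv2.resize(cv2.convertScaleAbs(i,alpha=1.6,beta=20),None,fx=4,fy=4))
E
```

```text
time: 7.8
tcp_pos: [601.6, 89.4, 203.2]
ee_rot: [-0.049, -3.139, 0.0]
contact_force: [0.0, 0.3, -0.3]
grip_width: 30.0
gripper_force: 0.0
```

View pics/s5.png

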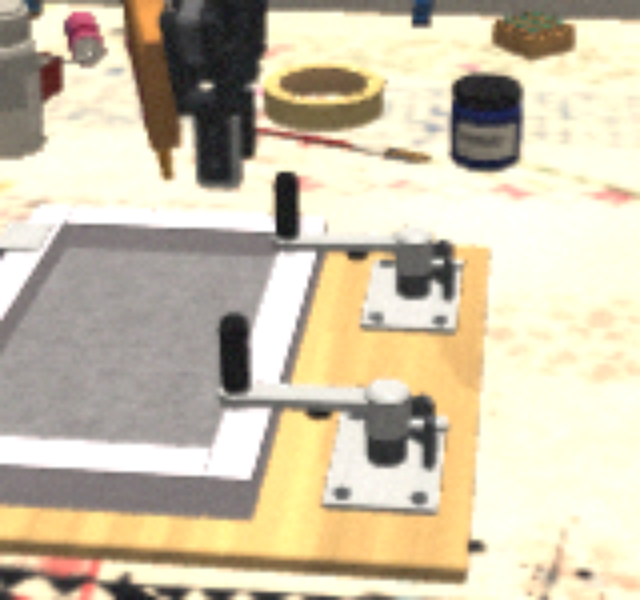

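Both handles now lie over the frame at the same low height: knob_a is at crop (235,350) and knob_b at (287,205). The gripper is clear of both.

```bash
python3 -c "
from cell import bot
print(bot.finish_job())"
```

```text
the job is handed in; nothing more can be done
None
```

The open fastener is turned over its cam and sits in the low notch at about 1.55 rad, released with the gripper clear; the other fastener is still locked, and I handed the job in at about 8 s.

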